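Slide the drip tray home under the draining stand

ROBOT

A 7-joint arm with a two-finger parallel gripper is mounted at the origin on the work surface; the furniture and walls round the work are solid. World frame = base frame: x ahead of the robot, y to its left, z up, the work surface at z = 0. Lengths are in m, angles in rad, forces in N, time in s.
With the tool pointing down it reaches from about 0.4 to 0.85 m from the base axis. Payload 4.5 kg.
Tool frame: the origin (TCP) lies at the very end of the fingers, on their centre line; the grasp point (between the pads) lies 19 mm behind it; z points along the fingers, y is the line along which they close (so a half turn about z gives the same grasp; the last joint's range is limited). The gripper opens to 88 mm and grips with 3 to 60 N. Pads are 18 mm wide; open, the fingers measure 123 mm over their backs; the gripper's body (75 mm by 187 mm) begins 45 mm behind the grasp point.
Start: joints at [-1.107, 0.689, -0.195, 1.565, 0.157, 0.902, -0.215], TCP at [0.26, 0.568, 0.239] pointing down, gripper open.
Joint ranges: [-3.01, 3.01], [-0.46, 2.08], [-1.47, 1.51], [0.13, 2.56], [-1, 4.14], [0.04, 2.09], [-2.66, 2.66]. Speed limits (rad/s): [2.57, 2.57, 3.14, 3.14, 3.14, 3.14, 3.14].

INTERFACE

Orientations are given as a unit quaternion [x, y, z, w].
In Python, from plant import r gives the robot as it stands. The module is installed in compiled form; this text tells all that it offers.
- The arm moves only by the tool step_arm, never from a script. Its argument "increments" is a list of rows, each a list of 2 entries, a list of its own where there are three numbers: the shift along the world's x, y, z in cm, then the turn, a rotation vector about the world's x, y, z in degrees. A call has exactly 10 rows; each row shifts and turns the commanded pose from where the row before left it; what a row does not reach is not made up. A row lasts 1/10 s, in which the tool goes at most 50 mm and 8.59 degrees, less where a joint would pass 70% of its speed; a pose out of reach is approached as far as the arm can. A call is refused whole if a number of a shift passes 5 or a number of a turn 8.59, either way. A call with a gripper value outside its range is refused whole. "fingers" is the opening, from 0 (shut) to 1 (fully open), set as the call begins (left out, the last holds). The fingers move at their own pace and stop on an object; "grip_force" is the grip in N (left out, the last holds). Time passes only in rows, so rows that do not move let the fingers close, or fill a call up. It gives the time, the measured TCP pose, the force, the opening and the grip force at its end, in the units of the state.
- r.get_state(): the state, without advancing time (a new reading comes with each control period).
- r.snapshot(name): name is "scene" or "top"; returns (picture, depth): 480x640x3 uint8, red, green, blue; 480x640 float32, m along the optical axis (not along the pixel's ray), 0 where there is no reading.
- r.calibration(name): a dict with "fov_y" (degrees; the focal length in pixels is half the picture's height over the tangent of half this angle, whatever the lens; pixels are square), "cx", "cy" (the principal point, pixels), "k1" (the pictures are not rectified: a ray, as slopes to the right and down, at radius r is drawn at 1 + k1 r^2 times it, then the intrinsics apply), "R" (3x3) and "t" (3): a world point X has camera coordinates R X + t. Camera axes: x right, y down, z forward; pixel columns grow to the right and rows downward; lengths in m; the calibration is good to about 2 mm. A picture is of the moment at which its call begins. calibration takes no time and is no camera call.
- r.finish_job(): hands the job in; it is judged then, once.
The state is a dict: "clock": time; "q": joint angles; "qd": joint speeds; "joint_torque": joint torques, N m; "tool_pos": TCP position; "eef_rot": TCP orientation; "contact_force": force on the tool from outside, world axes, zero at the start; "moment": the same for the moment, N m; "opening": opening from 0.0 (shut) to 1.0 (fully open); "finger_force": force on a finger pad.
Only numpy, scipy, OpenCV 4.12 (cv2) and the standard library are available. Lean on these libraries where they do the work, as an engineer would, in place of code of your own. Each camera call takes 0.05 s, during which the arm holds its last target. There are 200 camera calls.

TASK

Put the drip tray back under the draining stand, handle towards you: start its plain end in the slot, let the runners hidden inside line it up, and slide it in until it bears firmly on the soft buffer at the back (a push of about 10 N; never more than 20 N on the stand). Then let go and leave it there, without disturbing the bottle and pot on the stand or the dropper bottle beside it.

Things in the scene. Friction and masses are not known exactly. Their poses are not given: they have to be found in the camera images.
- tray: Loose shallow open drip tray of bare steel, 140 long (its x) x 110 wide (its y) x 18 mm high, about 0.2 to 0.3 kg. Origin: centre of the underside of the tray proper. +x points to the plain end, whose two corners are cut off by 12 mm at 45 degrees; a handle stands off the -x end. It can be dragged or pushed along the worktop (easily, unless pressed down).
- tray_handle (a point): Grip point of the tray's handle, a black upright fin 30 mm long (tray x), 14 mm thick (tray y), 5 to 55 mm above the worktop, free on both sides. The point is 89 mm from the tray's origin towards -x and 40 mm up; the fin's outer flat end is 104 mm from the tray's origin. A steel foot 26 mm wide, up to 7 mm high and reaching 105 mm from the tray's origin, joins it to the tray.
- tray_end (a point): Middle of the tray's plain end: 70 mm from the tray's origin towards +x, 9 mm up.
- stand: Low aluminium draining stand, fixed to the worktop, 170 deep (its x, from -95 to +75 mm) x 188 wide (its y) x 68 mm high over the rim. Origin on the worktop, on its mid line. The slot is in the face at x = -95 and looks to the stand's -x; the tray goes in along the stand's +x, sliding on the worktop (there is no floor inside).
- slot (a point): Middle of the slot (176 wide, 24 mm high) on the worktop, at stand x = -95, y = 0. Hidden behind it two upright runner walls 113 mm apart guide the tray, parallel to the stand's x from x = -60 on; towards the slot they flare to 141 mm apart at x = -90. They were last clamped anywhere up to 10 mm to either side of the mid line.
- bottle: Amber reagent bottle, 48 mm across and 96 mm high, standing loose on the stand's deck towards the back. Origin: centre of its underside.
- pot: Sample pot with a lid, 63 mm across and 55 mm high, standing loose on the stand's deck towards the back. Origin: centre of its underside.
- dropper: Glass bottle with a plastic pipette in its neck, 47 mm across and 159 mm high, standing loose on the worktop to the right of the stand. Origin: centre of its underside.
- home (a point): Point on the worktop under the stand, on its mid line at stand x = +15 mm: where the tray's plain end rests when home with the buffer at mid setting. The hidden rubber buffer is also clamped by hand, so the tray meets it when the tray's origin is anywhere between stand x = -75 and -35 mm. It yields 1 mm per 8 N, and slowly pushes the tray back by as much when let go.
Not all that is in view belongs to the job. Several things have the shape of the tray; the one meant has the colours described above.

How it is judged:
On the way, in this order (a step that is already met when the one before it is completed fails the run):
1. the tray's plain end is in the slot, between the flared ends of the runners (x of tray_end in the frame of stand above -0.08 m and y of tray_end in the frame of stand between -0.02 and 0.02 m and angle between the x axis of tray and the x axis of stand, either way round below 0.2 rad), for 0.1 s.
2. the tray presses on the buffer with more than 5 N (x of tray in the frame of stand above -0.078 m and contact force between tray and buffer above 5 N), for 0.1 s.
At the end, for the whole second after the job is handed in: The tray lies at rest flat on the worktop between the runners under the stand, let go of, its origin no more than 80 mm towards the slot from the stand's origin and within 15 mm of its mid line, within 0.06 rad of the stand's direction, having been pressed on the buffer with more than 5 N (x of tray in the frame of stand above -0.08 m and y of tray in the frame of stand between -0.015 and 0.015 m and angle between the x axis of tray and the x axis of stand, either way round below 0.06 rad and height (world z) of tray below 0.004 m and linear speed of tray below 0.01 m/s); the robot touches nothing.
It fails at once if the tray bears on the stand, its runners or its buffer with more than 20 N (contact force between tray and stand above 20 N).
It fails at once if the bottle or the pot on the stand is shifted by more than 15 mm (distance of any of bottle, pot from where it was at the start of the episode above 0.015 m).
It fails at once if the dropper bottle is shifted by more than 30 mm (distance of dropper from where it was at the start of the episode above 0.03 m).
It fails at once if the bottle, the pot or the dropper bottle tips over (angle between any of bottle, pot, dropper's own z axis and vertical above 0.5 rad).
It also fails if it takes over 62 s, if anything falls off the work surface, if the arm or the gripper's body presses on something with over 40 N, if the wrist force passes 120 N, or if a joint passes its speed limit or range.

## Working session

There is one attempt and no reset: what is moved stays moved. The work goes in short steps, Python scripts to look and compute and a tool call to move; the robot and the scene stay as the last step left them, time stands still between calls to the robot, and variables do not carry over. Pictures are saved under pics/ and viewed, at most 10 in all, crops included, and the job is handed in when it is done.

Besides the shell and the picture viewer there is one more tool, called after "Emit:" by a JSON object that holds its "api" and its "payload". step_arm: Moves the arm, as the interface text tells. Its arguments: {"type":"object","properties":{"increments":{"type":"array","items":{"type":"array"}},"fingers":{"type":"number"},"grip_force":{"type":"number"}},"required":["increments"]}

```bash
mkdir -p pics
cat > h.py <<'E'
import numpy as np, cv2
from plant import r
def snap(n):
    p,d=r.snapshot(n); return p,d
def K(n):
    c=r.calibration(n); f=240/np.tan(np.radians(c["fov_y"])/2)
    return c,f
def rays(n,uv):
    c,f=K(n); uv=np.atleast_2d(np.array(uv,float))
    d=(uv-[c["cx"],c["cy"]])/f; s=d.copy()
    for _ in range(20): s=d/(1+c["k1"]*(s**2).sum(1,keepdims=True))
    R=np.array(c["R"]);t=np.array(c["t"])
    return -R.T@t, np.c_[s,np.ones(len(s))]@R, s
def onplane(n,uv,z):
    o,d,_=rays(n,uv); return o+d*((z-o[2])/d[:,2])[:,None]
def pts(n,uv,depth):
    o,d,_=rays(n,uv); return o+d*np.array(depth).reshape(-1,1)
E
python3 - <<'E'
from h import *
for n in("scene","top"):
    p,d=snap(n); cv2.imwrite(f"pics/{n}0.png",p[:,:,::-1]); np.save(f"{n}0.npy",d)
    c,f=K(n); print(n,f,c["cx"],c["cy"],c["k1"],-np.array(c["R"]).T@c["t"],np.round(c["R"],3).tolist())
print(r.get_state())
E
```

```text
scene 437.9736415116922 318.54637057008347 241.92202779941854 -0.02650654935240865 [-0.08326801 -0.75816868  0.68552783] [[0.752, -0.659, 0.008], [-0.366, -0.427, -0.827], [0.548, 0.619, -0.563]]
top 568.9213054753209 322.7736122476335 234.9961544238252 -0.08422752002283981 [ 0.31658381 -0.05611167  1.36652664] [[0.021, -1.0, 0.012], [-0.988, -0.023, -0.154], [0.154, -0.009, -0.988]]
{'clock': 0.1, 'q': array([-1.10721414,  0.68985804, -0.19450539,  1.56619877,  0.15728412,
        0.90249138, -0.21510619]), 'qd': array([ 0.00055223, -0.00275485, -0.0015918 , -0.00123687,  0.0003868 ,
        0.00065392,  0.00029205]), 'joint_torque': array([-3.73547547e-03, -5.28495026e+01, -1.27165820e+00, -1.53836989e+01,
       -5.25498635e-02,  1.97631416e-03,  4.80401673e-05]), 'tool_pos': array([0.26023721, 0.5676492 , 0.23802711]), 'eef_rot': array([ 2.13219539e-01,  9.77003999e-01, -7.76106680e-04, -1.11511744e-04]), 'contact_force': array([-0.04550209, -0.29661606, -0.08748735]), 'moment': array([ 0.04097464,  0.00563627, -0.06859324]), 'finger_force': 0.0, 'opening': 1.000818350262465}
```

View pics/scene0.png

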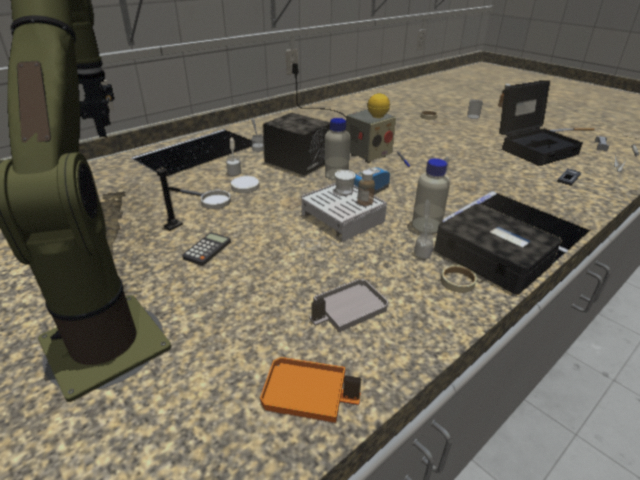

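View pics/top0.png

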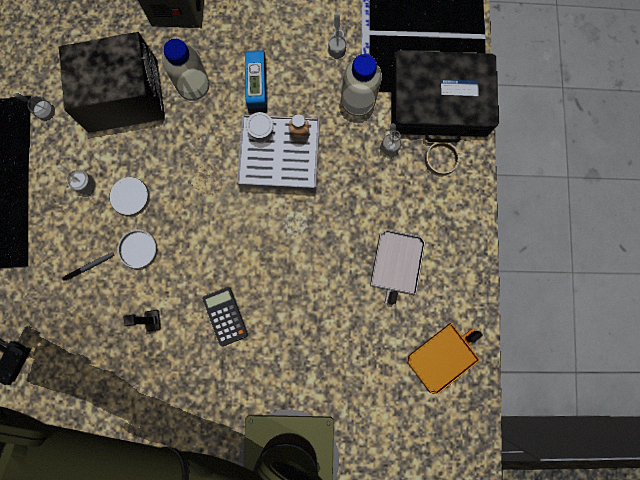

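The stand (top view ~278,152) has the pot at (260,126) and the amber bottle at (298,126) on it. The dropper is at about (391,142). The steel tray is at about (397,262), with its black fin at (392,297) facing the robot. The orange tray is a decoy.

```bash
cat >> h.py <<'E'
def blob(n,p,lo,hi,box,maxsat,minv):
    x0,y0,x1,y1=box; hsv=cv2.cvtColor(p,cv2.COLOR_RGB2HSV)
    m=((hsv[...,1]<maxsat)&(hsv[...,2]>minv)).astype(np.uint8)
    k=np.zeros_like(m);k[y0:y1,x0:x1]=m[y0:y1,x0:x1]
    k=cv2.morphologyEx(k,cv2.MORPH_OPEN,np.ones((3,3)));k=cv2.morphologyEx(k,cv2.MORPH_CLOSE,np.ones((9,9)))
    c=max(cv2.findContours(k,0,1)[0],key=cv2.contourArea)
    return c[:,0,:]
def rect(n,c,z):
    P=onplane(n,c,z)[:,:2]
    return cv2.minAreaRect((P*1000).astype(np.float32))
E
python3 - <<'E'
from h import *
p=cv2.imread("pics/top0.png")[:,:,::-1].copy(); d=np.load("top0.npy")
for nm,box,z,s,v in(("tray",(355,220,440,295),.018,40,130),("stand",(225,105,330,200),.066,40,110)):
    c=blob("top",p,0,0,box,s,v); q=rect("top",c,z); print(nm,q,cv2.boxPoints(q).round().tolist(),cv2.contourArea(c))
# handle dark pixels
g=p.max(2); y,x=np.where(g[285:310,380:405]<55); print("fin px",x.mean()+380,y.mean()+285,len(x),onplane("top",[[x.mean()+380,y.mean()+285]],.045))
for u,v in((392,294),(392,299),(398,262),(278,160),(391,142),(260,126),(298,122)): print((u,v),pts("top",[[u,v]],[d[v,u]]).round(4))
im=cv2.resize(p[100:310,220:445],None,fx=3,fy=2.8,interpolation=cv2.INTER_CUBIC)
im=cv2.resize(p[100:310,220:445],None,fx=2.8,fy=2.8,interpolation=cv2.INTER_CUBIC)
cv2.imwrite("pics/crop.png",im[:,:,::-1])
E
```

```text
tray ((466.9889221191406, -246.32730102539062), (103.55579376220703, 131.0049285888672), 79.8660659790039) [[393.0, -286.0], [522.0, -309.0], [541.0, -207.0], [412.0, -184.0]] 2228.5
stand ((724.536865234375, 43.60005187988281), (187.11297607421875, 178.73390197753906), 88.19026947021484) [[632.0, -47.0], [811.0, -53.0], [817.0, 134.0], [638.0, 140.0]] 5234.5
fin px 392.283185840708 296.929203539823 113 [[ 0.38104177 -0.23200757  0.045     ]]
(392, 294) [[ 0.3871 -0.2297  0.0575]]
(392, 299) [[ 0.3759 -0.2303  0.0533]]
(398, 262) [[ 0.4676 -0.2514  0.0014]]
(278, 160) [[0.6971 0.0423 0.0638]]
(391, 142) [[ 0.7463 -0.225   0.0702]]
(260, 126) [[0.7636 0.0831 0.1116]]
(298, 122) [[ 0.7569 -0.0064  0.1618]]
```

View pics/crop.png

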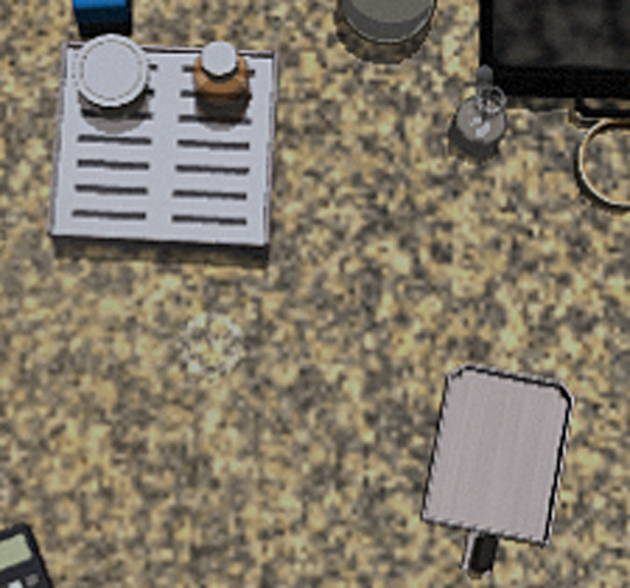

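Emit:
{"api": "step_arm", "payload": {"increments": [[[1.9,-3.7,0],[0,0,1.5]],[[1.9,-3.7,0],[0,0,1.5]],[[1.9,-3.7,0],[0,0,1.5]],[[1.9,-3.7,0],[0,0,1.5]],[[1.9,-3.7,0],[0,0,1.5]],[[1.9,-3.7,0],[0,0,1.5]],[[1.9,-3.7,0],[0,0,1.5]],[[1.9,-3.7,0],[0,0,1.5]],[[1.9,-3.7,0],[0,0,1.5]],[[1.9,-3.7,0],[0,0,1]]], "fingers": 0.6, "grip_force": 5}}

```text
clock: 1.1
tool_pos: [0.4508, 0.1965, 0.2386]
eef_rot: [0.088, 0.996, -0.0, -0.0]
contact_force: [0.7, 0.6, -0.1]
opening: 0.599
finger_force: 0.0
```

Run:
```python
from h import *
d=np.load("top0.npy")
v,u=np.mgrid[100:205,225:335]; v=v.ravel();u=u.ravel()
P=pts("top",np.c_[u,v],d[v,u])
k=(P[:,2]>.052)&(P[:,2]<.08)
q=cv2.minAreaRect((P[k,:2]*1000).astype(np.float32)); print(q,cv2.boxPoints(q).tolist())
# edges: left/right y per x-slice, front/back x per y-slice
Q=P[k]
xs=np.arange(.655,.80,.01); L=[Q[abs(Q[:,0]-x)<.005,1] for x in xs]
for f in(np.max,np.min): print("side",np.polyfit(xs,[f(a) for a in L],1))
ys=np.arange(-.03,.12,.01); L=[Q[abs(Q[:,1]-y)<.005,0] for y in ys]
for f in(np.max,np.min): print("fb",np.polyfit(ys,[f(a) for a in L],1))
```

```text
((738.5452270507812, 42.25461959838867), (186.78517150878906, 209.9221649169922), 88.22705078125) [[630.7449340820312, -47.845882415771484], [840.5665893554688, -54.340633392333984], [846.3455200195312, 132.35511779785156], [636.5238647460938, 138.84986877441406]]
side [-0.02649697  0.15407781]
side [-0.02761812 -0.02983875]
fb [0.5271805  0.78593601]
fb [0.03400008 0.63344683]
```

Emit:
{"api": "step_arm", "payload": {"increments": [[[-0.7,-4.3,0],[0,0,0]],[[-0.7,-4.3,0],[0,0,0]],[[-0.7,-4.3,0],[0,0,0]],[[-0.7,-4.3,0],[0,0,0]],[[-0.7,-4.3,-1],[0,0,0]],[[-0.7,-4.3,-2],[0,0,0]],[[-0.7,-4.3,-2],[0,0,0]],[[-0.7,-4.3,-2],[0,0,0]],[[-0.7,-4.3,-2.4],[0,0,0]],[[-0.7,-4.2,-2.4],[0,0,0]]]}}

```text
clock: 2.1
tool_pos: [0.38, -0.2326, 0.1198]
eef_rot: [0.088, 0.996, 0.0, 0.0]
contact_force: [1.5, -0.2, 0.5]
opening: 0.6
finger_force: 0.0
```

Run:
```python
from h import *
for n in ("top","scene"):
    p,d=snap(n); cv2.imwrite(f"pics/{n}1.png",p[:,:,::-1])
    c,f=K(n); 
    for X in ([.381,-.232,.055],r.get_state()["tool_pos"]):
        x=np.array(c["R"])@X+c["t"]; s=x[:2]/x[2]; s=s*(1+c["k1"]*(s@s)); print(n,np.round(s*f+[c["cx"],c["cy"]],1))
    if n=="scene":
        u,v=int((s*f)[0]+c["cx"]),int((s*f)[1]+c["cy"]); cv2.imwrite("pics/c1.png",cv2.resize(p[v-70:v+80,u-90:u+90],None,fx=4,fy=4,interpolation=2)[:,:,::-1])
        print(u-90,v-70)
```

```text
top [392.9 296.7]
top [400.2 297.7]
scene [317.3 301.2]
scene [317.4 280. ]
227 209
```

View pics/c1.png

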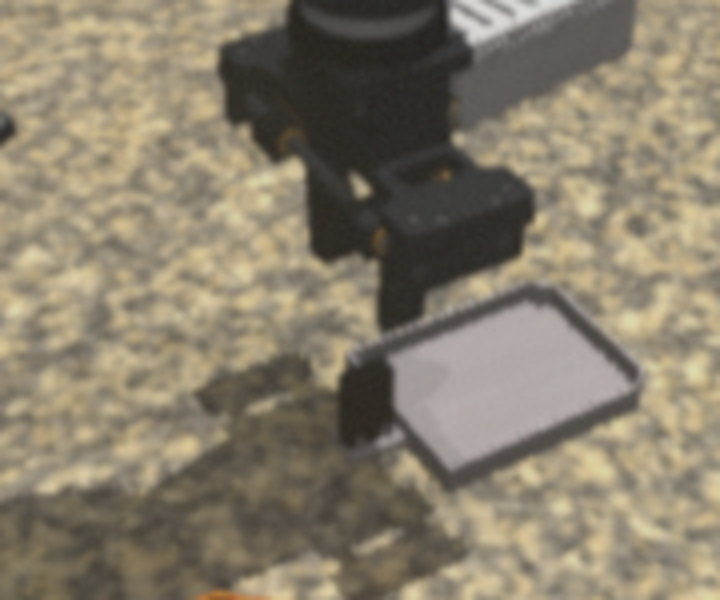

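The fin's top is at crop (365,370), where I predicted it, and the open fingers straddle it. I'll descend and grip.

Emit:
{"api": "step_arm", "payload": {"increments": [[[0.1,0,-2],[0,0,0]],[[0,0,-2],[0,0,0]],[[0,0,-2],[0,0,0]],[[0,0,-2],[0,0,0]],[[0,0,-1],[0,0,0]],[[0,0,-0.7],[0,0,0]],[[0,0,0],[0,0,0]],[[0,0,0],[0,0,0]],[[0,0,0],[0,0,0]],[[0,0,0],[0,0,0]]]}}

```text
clock: 3.2
tool_pos: [0.3822, -0.2314, 0.0289]
eef_rot: [0.088, 0.996, 0.001, -0.002]
contact_force: [-0.5, 0.3, 0.1]
opening: 0.601
finger_force: 0.0
```

Emit:
{"api": "step_arm", "payload": {"increments": [[[0,0,0],[0,0,0]],[[0,0,0],[0,0,0]],[[0,0,0],[0,0,0]],[[0,0,0],[0,0,0]],[[0,0,0],[0,0,0]],[[0,0,0],[0,0,0]],[[0,0,0],[0,0,0]],[[0,0,0],[0,0,0]],[[0,0,0],[0,0,0]],[[0,0,0],[0,0,0]]], "fingers": 0, "grip_force": 12}}

```text
clock: 4.2
tool_pos: [0.3819, -0.2316, 0.0286]
eef_rot: [0.088, 0.996, 0.001, -0.002]
contact_force: [-0.4, -0.5, 0.0]
opening: 0.158
finger_force: 11.9
```

Emit:
{"api": "step_arm", "payload": {"increments": [[[0.5,1.0,0],[0,0,0.4]],[[0.8,2.5,0],[0,0,0.9]],[[0.8,3.5,0],[0,0,1]],[[0.8,4,0],[0,0,1]],[[0.8,4,0],[0,0,1]],[[0.8,4,0],[0,0,1]],[[0.8,3.5,0],[0,0,1]],[[0.8,3,0],[0,0,1]],[[0.8,2,0],[0,0,0.8]],[[0.8,0.7,0],[0,0,0.2]]]}}

```text
clock: 5.2
tool_pos: [0.4512, 0.0206, 0.029]
eef_rot: [0.022, 1.0, 0.002, -0.005]
contact_force: [-0.8, -0.8, -0.3]
opening: 0.154
finger_force: 11.9
```

Run:
```python
from h import *
p,d=snap("top"); cv2.imwrite("pics/top2.png",p[:,:,::-1]); s=r.get_state(); print(s["tool_pos"],s["contact_force"],s["eef_rot"])
cv2.imwrite("pics/c2.png",cv2.resize(p[90:330,190:400],None,fx=2.4,fy=2.4,interpolation=2)[:,:,::-1])
v,u=np.mgrid[205:330,190:340]
```

```text
[0.45298358 0.02080775 0.02904052] [ 1.19570179  1.6832526  -0.63435472] [ 0.02219799  0.99974489  0.00213579 -0.00358456]
```

View pics/c2.png

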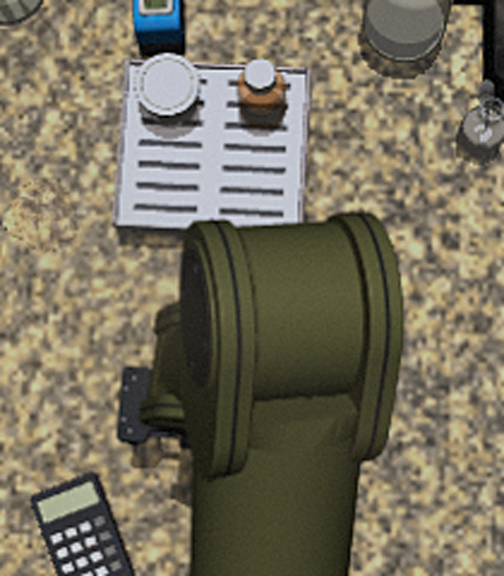

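The top view is blocked by the arm. The stand, pot and bottle look undisturbed. I'll finish the sideways move and check with the scene camera.

Emit:
{"api": "step_arm", "payload": {"increments": [[[0,0.5,0],[0,0,0.3]],[[0,0.6,0],[0,0,0.3]],[[0.2,0.6,0],[0,0,0.2]],[[0.2,0.6,0],[0,0,0]],[[0.2,0.6,0],[0,0,0]],[[0,0,0],[0,0,0]],[[0,0,0],[0,0,0]],[[0,0,0],[0,0,0]],[[0,0,0],[0,0,0]],[[0,0,0],[0,0,0]]]}}

```text
clock: 6.25
tool_pos: [0.4572, 0.046, 0.029]
eef_rot: [0.017, 1.0, 0.0, -0.004]
contact_force: [-0.0, 0.9, 0.2]
opening: 0.16
finger_force: 12.0
```

Run:
```python
from h import *
p,d=snap("scene"); np.save("s3.npy",d); cv2.imwrite("pics/scene3.png",p[:,:,::-1]); s=r.get_state(); print(s["tool_pos"],s["contact_force"],s["eef_rot"],s["moment"])
x0,y0=230,150
cv2.imwrite("pics/c3.png",cv2.resize(p[150:300,230:410],None,fx=4,fy=4,interpolation=2)[:,:,::-1])
c,f=K("scene")
o=np.array([.733,.042]);u=np.array([.9995,-.0305]);w=np.array([.0305,.9995])
for nm,x,y,z in(("slotmid",-95,0,0),("frontL",-95,94,0),("frontR",-95,-94,0),("frontLt",-95,94,68),("frontRt",-95,-94,68),("backRt",75,-94,68),("trayR",-127,-55,18),("trayL",-127,55,18)):
    q=o+u*x/1e3+w*y/1e3; X=np.array([*q,z/1e3]); k=np.array(c["R"])@X+c["t"]; t=k[:2]/k[2]; t=t*(1+c["k1"]*(t@t)); k=t*f+[c["cx"],c["cy"]]; print(nm,k.round(1),((k-[x0,y0])*4).round())
```

```text
[0.45719365 0.04594803 0.0290046 ] [ 0.05832293  0.35449108 -1.11750276] [ 1.73731834e-02  9.99839097e-01  4.29069205e-04 -4.44610223e-03] [ 0.12799819 -0.09701656  0.11274846]
slotmid [321.1 228.1] [365. 312.]
frontL [301.5 215.2] [286. 261.]
frontR [342.8 242.2] [451. 369.]
frontLt [301.1 195.5] [285. 182.]
frontRt [343.7 221.4] [455. 285.]
backRt [387.1 202.2] [629. 209.]
trayR [325.  234.8] [380. 339.]
trayL [300.9 218.7] [283. 275.]
```

View pics/c3.png

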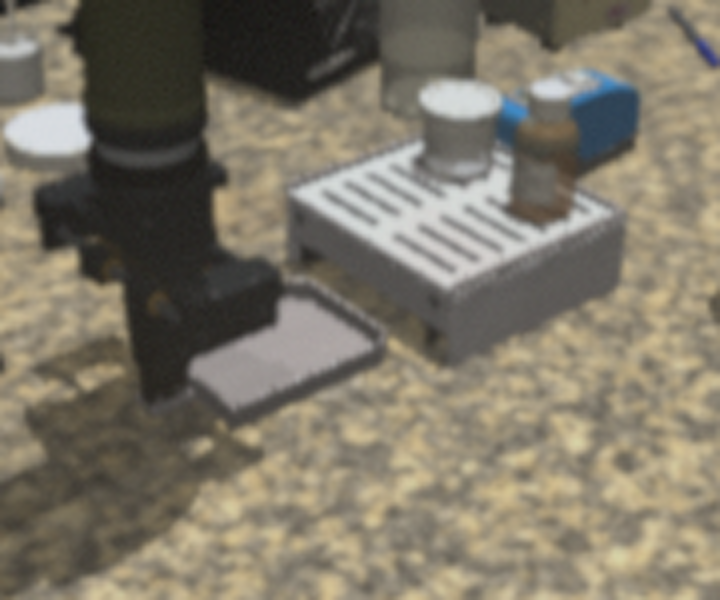

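Emit:
{"api": "step_arm", "payload": {"increments": [[[0.5,0.1,0],[0,0,0.1]],[[0.5,0.1,0],[0,0,0.1]],[[0.5,0.1,0],[0,0,0]],[[0.5,0,0],[0,0,0]],[[0.5,0,0],[0,0,0]],[[0.5,0,0],[0,0,0]],[[0.5,0,0],[0,0,0]],[[0.5,0,0],[0,0,0]],[[0.2,0,0],[0,0,0]],[[0,0,0],[0,0,0]]], "grip_force": 6}}

```text
clock: 7.3
tool_pos: [0.4999, 0.0489, 0.029]
eef_rot: [0.016, 1.0, 0.0, -0.004]
contact_force: [0.8, 0.3, -1.2]
opening: 0.156
finger_force: 6.0
```

Emit:
{"api": "step_arm", "payload": {"increments": [[[0.1,0,0],[0,0,0]],[[0.1,0,0],[0,0,0]],[[0.1,0,0],[0,0,0]],[[0.1,0,0],[0,0,0]],[[0,0,0],[0,0,0]],[[0,0,0],[0,0,0]],[[0,0,0],[0,0,0]],[[0,0,0],[0,0,0]],[[0,0,0],[0,0,0]],[[0,0,0],[0,0,0]]]}}

```text
clock: 8.3
tool_pos: [0.5034, 0.049, 0.029]
eef_rot: [0.016, 1.0, 0.0, -0.004]
contact_force: [-0.0, 0.1, -1.8]
opening: 0.159
finger_force: 6.0
```

Emit:
{"api": "step_arm", "payload": {"increments": [[[0.1,0,0],[0,0,0]],[[0.1,0,0],[0,0,0]],[[0.1,0,0],[0,0,0]],[[0.1,0,0],[0,0,0]],[[0.1,0,0],[0,0,0]],[[0,0,0],[0,0,0]],[[0,0,0],[0,0,0]],[[0,0,0],[0,0,0]],[[0,0,0],[0,0,0]],[[0,0,0],[0,0,0]]]}}

```text
clock: 9.3
tool_pos: [0.5082, 0.049, 0.029]
eef_rot: [0.016, 1.0, 0.0, -0.004]
contact_force: [0.7, 0.3, -1.0]
opening: 0.159
finger_force: 6.0
```

Emit:
{"api": "step_arm", "payload": {"increments": [[[0.1,0,0],[0,0,0]],[[0.1,0,0],[0,0,0]],[[0.1,0,0],[0,0,0]],[[0.1,0,0],[0,0,0]],[[0,0,0],[0,0,0]],[[0,0,0],[0,0,0]],[[0,0,0],[0,0,0]],[[0,0,0],[0,0,0]],[[0,0,0],[0,0,0]],[[0,0,0],[0,0,0]]]}}

```text
clock: 10.3
tool_pos: [0.5112, 0.0496, 0.0288]
eef_rot: [0.015, 1.0, 0.001, -0.005]
contact_force: [-4.7, 2.6, -0.2]
opening: 0.155
finger_force: 6.0
```

Emit:
{"api": "step_arm", "payload": {"increments": [[[0,0.1,0],[0,0,0]],[[0,0.1,0],[0,0,0]],[[0,0.1,0],[0,0,0]],[[0,0.1,0],[0,0,0]],[[0,0.1,0],[0,0,0]],[[0,0.1,0],[0,0,0]],[[0.1,0,0],[0,0,0]],[[0.1,0,0],[0,0,0]],[[0.1,0,0],[0,0,0]],[[0,0,0],[0,0,0]]]}}

```text
clock: 11.3
tool_pos: [0.5154, 0.055, 0.029]
eef_rot: [0.016, 1.0, 0.0, -0.004]
contact_force: [-0.5, 0.1, -2.1]
opening: 0.159
finger_force: 6.0
```

Emit:
{"api": "step_arm", "payload": {"increments": [[[0.1,0,0],[0,0,0]],[[0.1,0,0],[0,0,0]],[[0.1,0,0],[0,0,0]],[[0.1,0,0],[0,0,0]],[[0,0,0],[0,0,0]],[[0,0,0],[0,0,0]],[[0,0,0],[0,0,0]],[[0,0,0],[0,0,0]],[[0,0,0],[0,0,0]],[[0,0,0],[0,0,0]]]}}

```text
clock: 12.3
tool_pos: [0.5192, 0.055, 0.029]
eef_rot: [0.016, 1.0, 0.0, -0.004]
contact_force: [0.8, 0.1, -1.4]
opening: 0.157
finger_force: 6.0
```

Emit:
{"api": "step_arm", "payload": {"increments": [[[0.1,0,0],[0,0,0]],[[0.1,0,0],[0,0,0]],[[0.1,0,0],[0,0,0]],[[0.1,0,0],[0,0,0]],[[0,0,0],[0,0,0]],[[0,0,0],[0,0,0]],[[0,0,0],[0,0,0]],[[0,0,0],[0,0,0]],[[0,0,0],[0,0,0]],[[0,0,0],[0,0,0]]]}}

```text
clock: 13.3
tool_pos: [0.523, 0.055, 0.029]
eef_rot: [0.016, 1.0, 0.0, -0.005]
contact_force: [-1.9, 1.0, -0.7]
opening: 0.158
finger_force: 6.0
```

Emit:
{"api": "step_arm", "payload": {"increments": [[[0,0.1,0],[0,0,0]],[[0,0.1,0],[0,0,0]],[[0,0.1,0],[0,0,0]],[[0.1,0,0],[0,0,0]],[[0.1,0,0],[0,0,0]],[[0.1,0,0],[0,0,0]],[[0.1,0,0],[0,0,0]],[[0,0,0],[0,0,0]],[[0,0,0],[0,0,0]],[[0,0,0],[0,0,0]]]}}

```text
clock: 14.3
tool_pos: [0.5275, 0.058, 0.029]
eef_rot: [0.016, 1.0, 0.0, -0.004]
contact_force: [0.0, -0.7, -0.2]
opening: 0.161
finger_force: 6.0
```

Emit:
{"api": "step_arm", "payload": {"increments": [[[0.1,0,0],[0,0,0]],[[0.1,-0.01,0],[0,0,0]],[[0.1,0,0],[0,0,0]],[[0.1,-0.01,0],[0,0,0]],[[0,0,0],[0,0,0]],[[0,0,0],[0,0,0]],[[0,0,0],[0,0,0]],[[0,0,0],[0,0,0]],[[0,0,0],[0,0,0]],[[0,0,0],[0,0,0]]]}}

```text
clock: 15.3
tool_pos: [0.5312, 0.0577, 0.029]
eef_rot: [0.016, 1.0, 0.0, -0.004]
contact_force: [-1.0, 0.2, -0.7]
opening: 0.158
finger_force: 6.0
```

Emit:
{"api": "step_arm", "payload": {"increments": [[[0.1,0,0],[0,0,0]],[[0.1,-0.01,0],[0,0,0]],[[0.1,0,0],[0,0,0]],[[0.1,-0.01,0],[0,0,0]],[[0.1,0,0],[0,0,0]],[[0.1,0,0],[0,0,0]],[[0,0,0],[0,0,0]],[[0,0,0],[0,0,0]],[[0,0,0],[0,0,0]],[[0,0,0],[0,0,0]]]}}

```text
clock: 16.3
tool_pos: [0.5374, 0.0575, 0.029]
eef_rot: [0.016, 1.0, 0.0, -0.004]
contact_force: [-0.2, -0.9, -0.2]
opening: 0.157
finger_force: 6.0
```

Emit:
{"api": "step_arm", "payload": {"increments": [[[0.1,0,0],[0,0,0]],[[0.1,-0.01,0],[0,0,0]],[[0.1,0,0],[0,0,0]],[[0.1,-0.01,0],[0,0,0]],[[0.1,0,0],[0,0,0]],[[0.1,0,0],[0,0,0]],[[0,0,0],[0,0,0]],[[0,0,0],[0,0,0]],[[0,0,0],[0,0,0]],[[0,0,0],[0,0,0]]]}}

```text
clock: 17.3
tool_pos: [0.5434, 0.0573, 0.029]
eef_rot: [0.016, 1.0, 0.0, -0.004]
contact_force: [1.1, -0.3, -1.2]
opening: 0.157
finger_force: 6.0
```

```bash
python3 -c "
from h import *
s=r.get_state();print(s['tool_pos'],s['contact_force'],s['moment'])"
```

```text
[0.54335828 0.05733008 0.02900692] [ 1.09996725 -0.25775233 -1.20516388] [-0.00589041 -0.09238935  0.00742997]
```

Free running. I'll carry on towards the buffer zone.

Emit:
{"api": "step_arm", "payload": {"increments": [[[0.1,0,0],[0,0,0]],[[0.1,-0.01,0],[0,0,0]],[[0.1,0,0],[0,0,0]],[[0.1,-0.01,0],[0,0,0]],[[0.1,0,0],[0,0,0]],[[0.1,-0.01,0],[0,0,0]],[[0.1,0,0],[0,0,0]],[[0.1,0,0],[0,0,0]],[[0,0,0],[0,0,0]],[[0,0,0],[0,0,0]]]}}

```text
clock: 18.3
tool_pos: [0.5515, 0.057, 0.029]
eef_rot: [0.016, 1.0, 0.0, -0.004]
contact_force: [0.4, -0.2, -0.6]
opening: 0.159
finger_force: 6.0
```

Emit:
{"api": "step_arm", "payload": {"increments": [[[0.1,0,0],[0,0,0]],[[0.1,-0.01,0],[0,0,0]],[[0.1,0,0],[0,0,0]],[[0.1,-0.01,0],[0,0,0]],[[0.1,0,0],[0,0,0]],[[0.1,-0.01,0],[0,0,0]],[[0.1,0,0],[0,0,0]],[[0.1,0,0],[0,0,0]],[[0,0,0],[0,0,0]],[[0,0,0],[0,0,0]]]}}

```text
clock: 19.3
tool_pos: [0.5595, 0.0567, 0.029]
eef_rot: [0.016, 1.0, 0.0, -0.004]
contact_force: [0.8, 1.1, -1.5]
opening: 0.162
finger_force: 6.0
```

Emit:
{"api": "step_arm", "payload": {"increments": [[[0.1,0,0],[0,0,0]],[[0.1,-0.01,0],[0,0,0]],[[0.1,0,0],[0,0,0]],[[0.1,-0.01,0],[0,0,0]],[[0,0,0],[0,0,0]],[[0,0,0],[0,0,0]],[[0,0,0],[0,0,0]],[[0,0,0],[0,0,0]],[[0,0,0],[0,0,0]],[[0,0,0],[0,0,0]]]}}

```text
clock: 20.3
tool_pos: [0.5633, 0.0565, 0.029]
eef_rot: [0.016, 1.0, 0.0, -0.004]
contact_force: [0.2, 0.9, -2.4]
opening: 0.156
finger_force: 6.0
```

Emit:
{"api": "step_arm", "payload": {"increments": [[[0.1,0,0],[0,0,0]],[[0.1,-0.01,0],[0,0,0]],[[0.1,0,0],[0,0,0]],[[0.1,-0.01,0],[0,0,0]],[[0,0,0],[0,0,0]],[[0,0,0],[0,0,0]],[[0,0,0],[0,0,0]],[[0,0,0],[0,0,0]],[[0,0,0],[0,0,0]],[[0,0,0],[0,0,0]]]}}

```text
clock: 21.3
tool_pos: [0.5673, 0.0563, 0.029]
eef_rot: [0.016, 1.0, 0.0, -0.004]
contact_force: [1.1, -0.1, -1.9]
opening: 0.156
finger_force: 6.0
```

Emit:
{"api": "step_arm", "payload": {"increments": [[[0.1,0,0],[0,0,0]],[[0.1,-0.01,0],[0,0,0]],[[0.1,0,0],[0,0,0]],[[0.1,-0.01,0],[0,0,0]],[[0,0,0],[0,0,0]],[[0,0,0],[0,0,0]],[[0,0,0],[0,0,0]],[[0,0,0],[0,0,0]],[[0,0,0],[0,0,0]],[[0,0,0],[0,0,0]]]}}

```text
clock: 22.3
tool_pos: [0.5713, 0.0561, 0.029]
eef_rot: [0.016, 1.0, 0.0, -0.004]
contact_force: [-0.4, 0.0, -1.9]
opening: 0.158
finger_force: 6.0
```

Emit:
{"api": "step_arm", "payload": {"increments": [[[0.1,0,0],[0,0,0]],[[0.1,-0.01,0],[0,0,0]],[[0.1,0,0],[0,0,0]],[[0.1,0,0],[0,0,0]],[[0,0,0],[0,0,0]],[[0,0,0],[0,0,0]],[[0,0,0],[0,0,0]],[[0,0,0],[0,0,0]],[[0,0,0],[0,0,0]],[[0,0,0],[0,0,0]]]}}

```text
clock: 23.3
tool_pos: [0.5753, 0.056, 0.029]
eef_rot: [0.016, 1.0, 0.0, -0.004]
contact_force: [-0.2, -0.2, -2.2]
opening: 0.161
finger_force: 6.0
```

Emit:
{"api": "step_arm", "payload": {"increments": [[[0.1,0,0],[0,0,0]],[[0.1,-0.01,0],[0,0,0]],[[0.1,0,0],[0,0,0]],[[0.1,0,0],[0,0,0]],[[0,0,0],[0,0,0]],[[0,0,0],[0,0,0]],[[0,0,0],[0,0,0]],[[0,0,0],[0,0,0]],[[0,0,0],[0,0,0]],[[0,0,0],[0,0,0]]]}}

```text
clock: 24.3
tool_pos: [0.5793, 0.0559, 0.029]
eef_rot: [0.016, 1.0, 0.0, -0.004]
contact_force: [0.2, -0.5, -0.9]
opening: 0.16
finger_force: 6.0
```

Emit:
{"api": "step_arm", "payload": {"increments": [[[0.1,0,0],[0,0,0]],[[0.1,-0.01,0],[0,0,0]],[[0.1,0,0],[0,0,0]],[[0.1,0,0],[0,0,0]],[[0,0,0],[0,0,0]],[[0,0,0],[0,0,0]],[[0,0,0],[0,0,0]],[[0,0,0],[0,0,0]],[[0,0,0],[0,0,0]],[[0,0,0],[0,0,0]]]}}

```text
clock: 25.3
tool_pos: [0.5833, 0.0558, 0.029]
eef_rot: [0.016, 1.0, 0.0, -0.004]
contact_force: [0.1, -0.1, -1.8]
opening: 0.16
finger_force: 6.0
```

Emit:
{"api": "step_arm", "payload": {"increments": [[[0.1,0,0],[0,0,0]],[[0.1,-0.01,0],[0,0,0]],[[0.1,0,0],[0,0,0]],[[0.1,0,0],[0,0,0]],[[0,0,0],[0,0,0]],[[0,0,0],[0,0,0]],[[0,0,0],[0,0,0]],[[0,0,0],[0,0,0]],[[0,0,0],[0,0,0]],[[0,0,0],[0,0,0]]]}}

```text
clock: 26.3
tool_pos: [0.5873, 0.0558, 0.029]
eef_rot: [0.016, 1.0, 0.0, -0.004]
contact_force: [0.1, 0.3, -1.5]
opening: 0.16
finger_force: 6.0
```

Emit:
{"api": "step_arm", "payload": {"increments": [[[0.1,0,0],[0,0,0]],[[0.1,-0.01,0],[0,0,0]],[[0.1,0,0],[0,0,0]],[[0.1,0,0],[0,0,0]],[[0,0,0],[0,0,0]],[[0,0,0],[0,0,0]],[[0,0,0],[0,0,0]],[[0,0,0],[0,0,0]],[[0,0,0],[0,0,0]],[[0,0,0],[0,0,0]]]}}

```text
clock: 27.3
tool_pos: [0.5902, 0.0555, 0.0287]
eef_rot: [0.016, 1.0, 0.0, -0.005]
contact_force: [-5.7, -0.1, 0.4]
opening: 0.16
finger_force: 6.0
```

Buffer met at −5.7 N. I'll grip more firmly and press to about 11 N.

Emit:
{"api": "step_arm", "payload": {"increments": [[[0,0,0],[0,0,0]],[[0,0,0],[0,0,0]],[[0.05,0,0],[0,0,0]],[[0.05,0,0],[0,0,0]],[[0.05,0,0],[0,0,0]],[[0,0,0],[0,0,0]],[[0,0,0],[0,0,0]],[[0,0,0],[0,0,0]],[[0,0,0],[0,0,0]],[[0,0,0],[0,0,0]]], "grip_force": 20}}

```text
clock: 28.3
tool_pos: [0.5903, 0.0554, 0.0286]
eef_rot: [0.015, 1.0, -0.0, -0.007]
contact_force: [-7.5, -0.9, 1.6]
opening: 0.156
finger_force: 20.0
```

Emit:
{"api": "step_arm", "payload": {"increments": [[[0.05,0,0],[0,0,0]],[[0.05,0,0],[0,0,0]],[[0,0,0],[0,0,0]],[[0,0,0],[0,0,0]],[[0,0,0],[0,0,0]],[[0,0,0],[0,0,0]],[[0,0,0],[0,0,0]],[[0,0,0],[0,0,0]],[[0,0,0],[0,0,0]],[[0,0,0],[0,0,0]]]}}

```text
clock: 29.3
tool_pos: [0.5904, 0.0555, 0.0287]
eef_rot: [0.015, 1.0, -0.0, -0.007]
contact_force: [-10.7, -0.3, 3.7]
opening: 0.158
finger_force: 20.0
```

```bash
python3 -c "
from h import *
s=r.get_state();print(s['tool_pos'],s['contact_force'],s['moment'],s['eef_rot'])"
```

```text
[0.59044413 0.05545563 0.02865557] [-10.65544533  -0.31020207   3.71407727] [-2.18544044e-02  1.89743530e+00  8.10145718e-04] [ 1.52333608e-02  9.99857017e-01 -4.52737708e-04 -7.32705362e-03]
```

Emit:
{"api": "step_arm", "payload": {"increments": [[[0.05,0,0],[0,0,0]],[[0.02,0,0],[0,0,0]],[[0,0,0],[0,0,0]],[[0,0,0],[0,0,0]],[[0,0,0],[0,0,0]],[[0,0,0],[0,0,0]],[[0,0,0],[0,0,0]],[[0,0,0],[0,0,0]],[[0,0,0],[0,0,0]],[[0,0,0],[0,0,0]]]}}

```text
clock: 30.3
tool_pos: [0.5905, 0.0554, 0.0286]
eef_rot: [0.015, 1.0, -0.001, -0.008]
contact_force: [-11.6, -0.3, 5.6]
opening: 0.16
finger_force: 20.0
```

Emit:
{"api": "step_arm", "payload": {"increments": [[[0,0,0],[0,0,0]],[[0,0,0],[0,0,0]],[[0,0,0],[0,0,0]],[[0,0,0],[0,0,0]],[[0,0,0],[0,0,0]],[[0,0,0],[0,0,0]],[[0,0,0],[0,0,0]],[[0,0,0],[0,0,0]],[[0,0,0],[0,0,0]],[[0,0,0],[0,0,0]]], "fingers": 0.6}}

```text
clock: 31.3
tool_pos: [0.5944, 0.0556, 0.029]
eef_rot: [0.016, 1.0, 0.0, -0.004]
contact_force: [-0.4, 0.5, -0.5]
opening: 0.602
finger_force: 0.0
```

Emit:
{"api": "step_arm", "payload": {"increments": [[[0,0,0.5],[0,0,0]],[[0,0,1],[0,0,0]],[[0,0,1],[0,0,0]],[[0,0,1.5],[0,0,0]],[[0,0,2],[0,0,0]],[[0,0,2],[0,0,0]],[[0,0,2],[0,0,0]],[[0,0,2],[0,0,0]],[[0,0,2],[0,0,0]],[[0,0,0],[0,0,0]]]}}

```text
clock: 32.3
tool_pos: [0.5961, 0.0566, 0.1727]
eef_rot: [0.016, 1.0, 0.001, -0.002]
contact_force: [0.6, 0.5, 0.6]
opening: 0.601
finger_force: 0.0
```

Emit:
{"api": "step_arm", "payload": {"increments": [[[-2,2,1],[0,0,0]],[[-2,2,1],[0,0,0]],[[-2,2,1],[0,0,0]],[[-2,2,1],[0,0,0]],[[-2,2,1],[0,0,0]],[[-2,2,0],[0,0,0]],[[0,0,0],[0,0,0]],[[0,0,0],[0,0,0]],[[0,0,0],[0,0,0]],[[0,0,0],[0,0,0]]]}}

```text
clock: 33.3
tool_pos: [0.475, 0.1745, 0.2186]
eef_rot: [0.017, 1.0, 0.0, -0.005]
contact_force: [0.5, -0.5, -0.1]
opening: 0.6
finger_force: 0.0
```

Run:
```python
from h import *
p,d=snap("scene"); cv2.imwrite("pics/c4.png",cv2.resize(p[130:290,230:460],None,fx=3.4,fy=3.4,interpolation=2)[:,:,::-1])
```

```text
(no output)
```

View pics/c4.png

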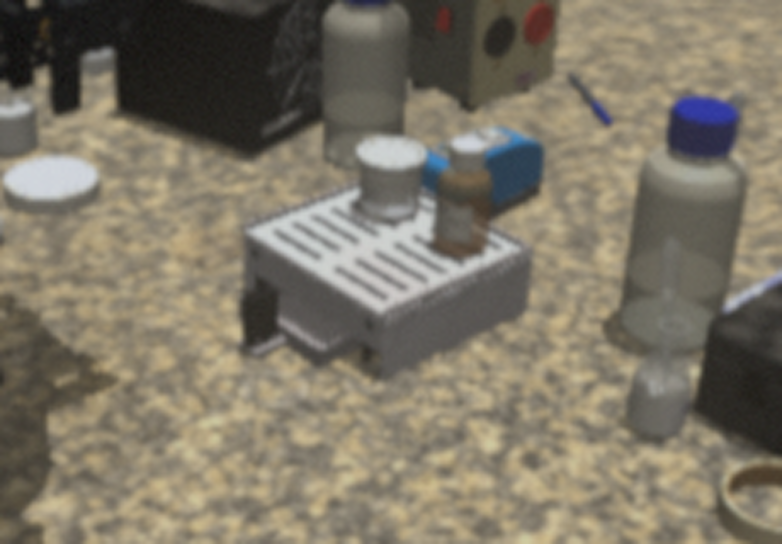

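The tray is in the slot with its fin at crop (260,312) facing out. The pot, bottle and dropper are standing undisturbed, and the gripper is clear.

```bash
python3 -c "
from plant import r
print(r.finish_job())"
```

```text
the job is handed in; nothing more can be done
None
```

The drip tray is back under the stand, handle outwards, pressed on the buffer at about 11.6 N by the wrist reading and released; the pot, bottle and dropper look undisturbed, and the job was handed in at about 33 s (no verdict came back).

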